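# Shift a second-hand racing shifter into third

## Robot

A 7-joint arm with a two-finger parallel gripper is mounted at the origin on the work surface. World frame = base frame: x ahead of the robot, y to its left, z up, the work surface at z = 0. Lengths are in m, angles in rad, forces in N, time in s.
With the tool pointing down it reaches from about 0.4 to 0.9 m from the base axis. Payload 5.6 kg.
Tool frame: the origin (TCP) lies midway between the tips of the shut fingers; the grasp point (between the pads) lies 19 mm behind it; z points along the fingers, y is the direction in which the jaws open and shut (so a half turn about z gives the same grasp; the last joint's range is limited). The gripper opens to 92 mm and grips with 3 to 60 N. Pads are 20 mm wide; open, the fingers measure 128 mm over their backs; the gripper's body (75 mm by 189 mm) begins 69 mm behind the grasp point.
Start: joints at [-1.335, 0.468, -0.012, 1.603, 0.006, 1.071, -0.056], TCP at [0.179, 0.625, 0.215] pointing down, gripper open.
Joint ranges: [-2.53, 2.53], [-0.31, 2.02], [-1.57, 1.55], [0.28, 2.44], [-1.29, 4.43], [0.15, 1.84], [-2.92, 2.92]. Speed limits (rad/s): [2.57, 2.57, 3.14, 3.14, 3.14, 3.14, 3.14].

## Interface

Orientations are given as a unit quaternion [w, x, y, z].
In Python, from cell import r, jaws, kinematics, viewer, monitor gives the robot as it stands. The module is installed in compiled form; this text tells all that it offers. Calls block until the motion is done:
- r.reach(position, orientation): joint-space move of the TCP to a pose.
- r.servo_line(position, rate=0.15, rot=None, contact_N=None): straight line of the TCP; rot=None keeps the orientation; rate is the mean speed in m/s. With contact_N (N) it stops when the force on the tool has changed by that much, and returns True; else False.
- r.move_j(angles): joint-space move.
- jaws.open_jaws() and jaws.gripper_close(): open the fingers fully, or close them until they stop; the grip force is fixed at half the most.
- r.dwell(seconds).
- kinematics.solve_ik(position, orientation): joint angles nearest the present ones, or None.
- viewer.get_image(name): name is "side" or "top"; returns a dict with "frame" (400x640x3 uint8, red, green, blue), "K" (3x3 intrinsics, pixels), "k1" (the pictures are not rectified: a ray, as slopes to the right and down, at radius r is drawn at 1 + k1 r^2 times it, then the intrinsics apply), "position" and "orientation" of the camera in the world. Camera axes: x right, y up, looking along -z (the intrinsics and any distortion apply to the point x, -y, -z); pixel columns grow to the right and rows downward; lengths in m; the calibration is good to about 2 mm. A picture is of the moment at which its call begins. There is no depth.
A pose or a line that the arm cannot do raises r.Unreachable and nothing moves.
- r.hand_in(): hands the job in, once; it reports no verdict.
Readings, each from a call of its own:
- monitor.get_clock(): time.
- monitor.get_q(): joint angles.
- monitor.get_joint_velocities(): joint speeds.
- monitor.get_joint_torque(): joint torques, N m.
- monitor.get_position(): TCP position.
- monitor.get_ee_rot(): TCP orientation.
- monitor.get_wrist_force(): force on the tool from outside, world axes, zero at the start.
- monitor.get_ft_torque(): the same for the moment, N m.
- monitor.get_finger_gap(): finger opening in m.
Only numpy, scipy, OpenCV 4.12 (cv2) and the standard library are available. Lean on these libraries where they do the work, as an engineer would, in place of code of your own. Each camera call takes 0.05 s, during which the arm holds its last target. There are 200 camera calls.

## Task

Test the second-hand gear shifter on the counter by putting it into third: bring its lever out of the left-hand column to the crossbar of the H-shaped gate, push it across to the right, then push it forward until it is fully home in the front right slot, the one with the green sticker, without putting it into fourth (back right) on the way. Push the knob from outside with the fingertips, never taking the lever between the fingers, leave everything else on the counter where it is, and finish clear of the lever.

Things in the scene. Friction and masses are not known exactly. Their poses are not given: they have to be found in the camera images.
- shifter: gear shifter bolted to the counter: black housing 160 x 125 mm on a steel foot 210 x 150 mm, with an aluminium gate plate 116 x 104 mm on top, its upper face 125 mm above the counter. Origin at the centre of its underside; x points forward (away from the robot at yaw 0), y left, z up. The lever's pivot is on its z axis, 45 mm up. Its place and yaw vary.
- gate (a point): centre of the H-shaped opening at the plate's upper face, axes as the shifter's. Left column at y +15 mm, right at y -15 mm (centre lines), joined by a crossbar at x 0; columns run to x +-26 mm; slots 13.5 mm wide, inner corners rounded. First slot is front left, second back left, third front right (green 18 mm sticker just beyond its end), fourth back right.
- knob (a point): centre of the lever's black ball knob, 48 mm across with an aluminium cap on top, on a 10 mm steel shaft (22 mm collar right under the ball), 165 mm from the lever's pivot: 210 mm above the counter when upright. Its z runs up along the lever; its x and y follow the shifter's x and y as the lever leans.
- across (a joint): sideways lean of the lever (rad): 0 in the middle of the crossbar, about -0.20 in the left column, about +0.20 in the right (stops near +-0.22); positive leans right, to the shifter's -y. It starts in the left column. No spring: friction holds the lever where it is left; about 2 N at the knob moves it.
- fore_aft (a joint): forward lean of the lever (rad): 0 in the crossbar, positive forward (shifter's +x), slot ends near +-0.27. It starts anywhere from fully in first to fully in second. It can pass across only close to 0 (within about 0.05); the rounded corners then lead it to 0. No spring: friction holds it, about 2 N at the knob moves it.
- spare_knob: loose red plastic gear knob standing on its neck, 46 mm across, 58 mm tall; origin at the centre of its underside. Leave alone.
- handset: loose grey cordless telephone handset lying on its back, 155 x 48 x 26 mm, long side along its x; origin at the centre of its underside. Leave alone.
- screwdriver: loose screwdriver lying on the counter along its own x axis, between the robot and the shifter. Leave alone.
- mug: loose blue mug, 80 mm across, 90 mm tall, handle towards its +y; origin at the centre of its underside. Leave alone.
- tape_roll: loose roll of amber tape lying flat, 90 mm across, 24 mm high; origin at the centre of its underside. Leave alone.
- kettle: loose white electric kettle, 156 mm across, 196 mm tall, handle towards its +x; origin at the centre of its underside. Leave alone.
- screw_tray: loose blue tray for screws, 120 x 85 mm, 35 mm high; origin at the centre of its underside. Leave alone.

How it is judged:
By the outcome, as a careful person would: the job done as asked, in the order asked, and still so for the second after the job is handed in, with the robot touching nothing.
It also fails if it takes over 45 s, if anything falls off the work surface, if the arm or the gripper's body presses on something with over 40 N, if the wrist force passes 120 N, or if a joint passes its speed limit or range.

## Working session

There is one attempt and no reset: what is moved stays moved. The work goes in short steps, each a Python script; the robot and the scene stay as the last script left them, time stands still between calls to the robot, and variables do not carry over. Pictures are saved under pics/ and viewed, about 8 in all and at most 12, crops included, and the job is handed in when it is done.

```bash
mkdir -p pics; cat > h.py <<'E'
import numpy as np, cv2
from cell import r, jaws, kinematics, viewer, monitor
from scipy.spatial.transform import Rotation as R
def rot(q): return R.from_quat([q[1],q[2],q[3],q[0]])
def snap(name,fn):
    d=viewer.get_image(name); cv2.imwrite('pics/'+fn,d['frame'][:,:,::-1])
    np.savez('pics/'+fn[:-4]+'.npz',**{k:np.array(v) for k,v in d.items()}); return d
def load(fn): return np.load('pics/'+fn+'.npz')
def proj(d,P):
    c=rot(d['orientation']).inv().apply(np.atleast_2d(P)-d['position'])
    s=np.c_[c[:,0],-c[:,1]]/(-c[:,2:3]); s=s*(1+float(d['k1'])*(s**2).sum(1,keepdims=True))
    K=d['K']; return np.c_[K[0,0]*s[:,0]+K[0,2],K[1,1]*s[:,1]+K[1,2]]
def ray(d,uv):
    K=d['K']; u=cv2.undistortPoints(np.array([[uv]],float),K,np.array([float(d['k1']),0,0,0]))[0,0]
    return np.array(d['position']),rot(d['orientation']).apply([u[0],-u[1],-1])
def atz(d,uv,z):
    o,v=ray(d,uv); return o+v*(z-o[2])/v[2]
def tri(ds,uvs):
    A=[];b=[]
    for d,uv in zip(ds,uvs):
        o,v=ray(d,uv);v=v/np.linalg.norm(v);M=np.eye(3)-np.outer(v,v);A.append(M);b.append(M@o)
    return np.linalg.lstsq(np.vstack(A),np.hstack(b),rcond=None)[0]
E
python3 - <<'E'
from h import *
for n in('top','side'):
    d=snap(n,n+'0.png'); print(n,d['position'],d['orientation'],d['K'].tolist() if hasattr(d['K'],'tolist') else d['K'],d['k1'])
print(monitor.get_clock(),monitor.get_position(),monitor.get_ee_rot(),monitor.get_wrist_force(),monitor.get_finger_gap())
E
```

```text
top [ 0.28126175 -0.01853385  1.40114788] [ 0.70588088  0.06742314 -0.06539689 -0.70207517] [[361.2814325991515, 0.0, 316.898619593572], [0.0, 361.2814325991515, 196.59039378647336], [0.0, 0.0, 1.0]] -0.06917095389780964
side [ 0.24476121 -0.70487794  1.09199925] [ 0.92868319  0.32653587 -0.06269153 -0.16429133] [[417.89333270633927, 0.0, 324.0958324972594], [0.0, 417.89333270633927, 198.76954645140603], [0.0, 0.0, 1.0]] -0.07417694475028003
0.1 [0.17882367 0.62439487 0.21376253] [-5.10505089e-05  1.39018202e-01  9.90289526e-01 -7.69234423e-04] [-0.07785189 -0.24439126  0.58042297] 0.09169829078792081
```

View pics/top0.png

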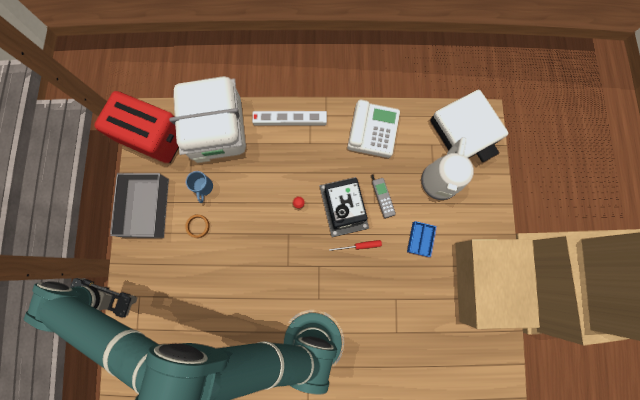

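View pics/side0.png

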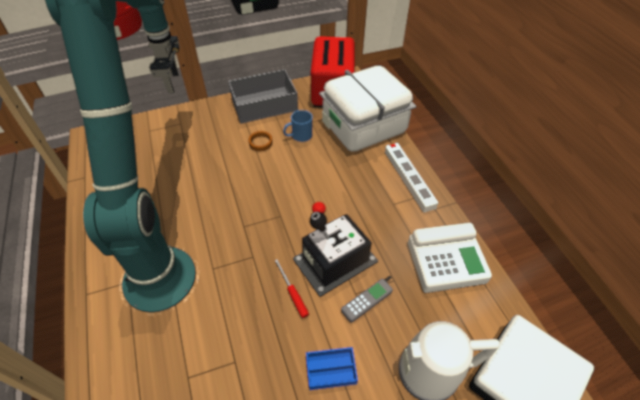

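The top view shows the shifter at about (345,206), with the knob near (342,211), leaning back-left. The spare knob is at (299,202) and the handset at (384,197). In the side view the shifter is at about (336,250) and the knob at (318,220). Next I'll enlarge both.

```bash
python3 - <<'E'
import cv2
a=cv2.imread('pics/top0.png')[165:250,290:405]; b=cv2.imread('pics/side0.png')[190:300,280:400]
cv2.imwrite('pics/c1.png',cv2.resize(a,None,fx=6.5,fy=6.5,interpolation=cv2.INTER_CUBIC))
cv2.imwrite('pics/c2.png',cv2.resize(b,None,fx=5,fy=5,interpolation=cv2.INTER_CUBIC))
E
```

```text
(no output)
```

View pics/c1.png

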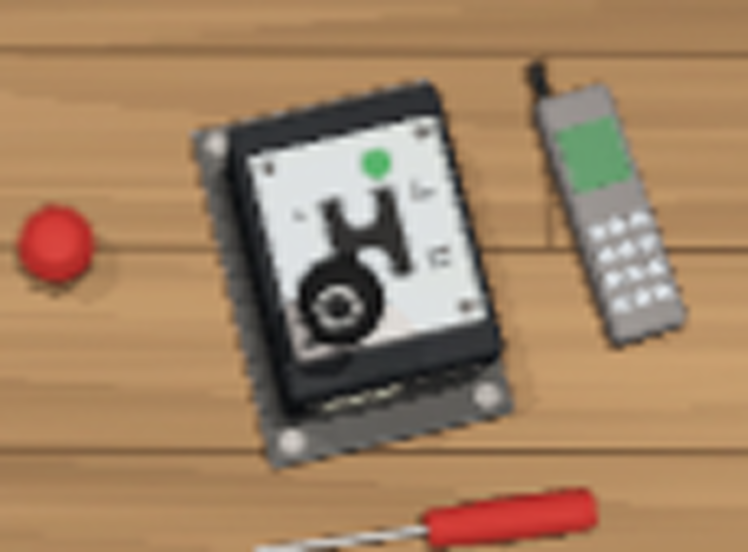

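View pics/c2.png

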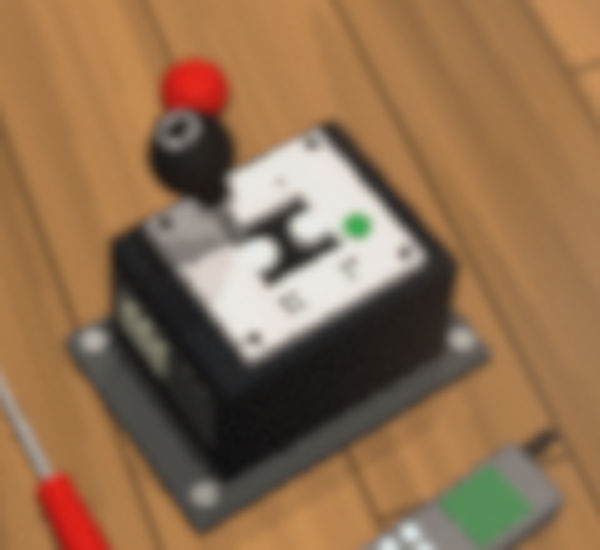

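```bash
cat > fit.py <<'E'
from h import *
from scipy.optimize import least_squares
T=lambda u,v:np.array([290+(u+.5)/6.5-.5,165+(v+.5)/6.5-.5]); S=lambda u,v:np.array([280+(u+.5)/5-.5,190+(v+.5)/5-.5])
t,s=load('top0'),load('side0')
# plate screws FL FR BR BL, foot bolts FL FR BR BL, gate, sticker
tp=[T(268,168),T(422,131),T(466,306),None,T(216,145),None,T(487,396),T(291,442),T(367,233),T(376,163)]
sp=[S(312,142),S(405,253),S(253,339),S(168,222),None,S(461,340),S(205,494),S(93,341),S(287,234),S(357,226)]
def model(p):
    x,y,w,a,b,A,B,sx=p; g=[(1,1),(1,-1),(-1,-1),(-1,1)]
    L=[(i*a,j*b,.125) for i,j in g]+[(i*A,j*B,.012) for i,j in g]+[(0,0,.125),(sx,-.015,.125)]
    return R.from_euler('z',w).apply(np.array(L))+[x,y,0]
def res(p):
    P=model(p); o=[]
    for d,m in((t,tp),(s,sp)):
        q=proj(d,P); o+=[q[i]-m[i] for i in range(10) if m[i] is not None]
    return np.concatenate(o)
f=least_squares(res,[.6,0,.2,.05,.044,.09,.065,.042],loss='soft_l1')
print(np.round(f.x,4),np.round(res(f.x).reshape(-1,2),1).tolist())
k=tri([t,s],[T(341,299),S(191,151)]); print('knob',k, 'reproj',proj(t,k)-T(341,299),proj(s,k)-S(191,151))
l=R.from_euler('z',-f.x[2]).apply(k-[f.x[0],f.x[1],.045]); print('local',l,np.linalg.norm(l))
for n,uv in(('spare',(299,202)),('handset',(384,197))): print(n,atz(t,uv,.03))
E
python3 fit.py
```

```text
[ 0.5085 -0.1172  0.231   0.05    0.0446  0.0921  0.0597  0.0381] [[-0.5, 0.0], [-0.3, 0.3], [-0.2, 0.1], [0.3, 0.0], [-0.4, 0.2], [-0.4, 0.0], [-0.5, 0.6], [-0.3, 0.3], [0.3, 0.2], [0.3, -0.1], [0.7, -0.1], [-0.3, 0.1], [0.5, 0.3], [0.1, 0.3], [0.5, 0.4], [-0.2, 0.7], [0.1, -0.2]]
knob [ 0.46058853 -0.09867681  0.20537528] reproj [[-0.04012913  0.32502707]] [[ 0.4027209 -0.1132219]]
local [-0.04237383  0.02897333  0.16037528] 0.16839010291951714
spare [0.5206901  0.05500747 0.03      ]
handset [ 0.54199956 -0.2735439   0.03      ]
```

```bash
cat >> h.py <<'E'
C=np.array([.5085,-.1172]);W=.231
th=(np.pi+W)/2; Q=[0,np.cos(th),np.sin(th),0]
def w(x,y,z): return np.r_[C+R.from_euler('z',W).as_matrix()[:2,:2]@[x,y],z]
def loc(p): return R.from_euler('z',-W).apply(np.array(p)-[*C,0])
def st(m=''): print(m,monitor.get_clock(),np.round(loc(monitor.get_position())*1e3,1),np.round(R.from_euler('z',-W).apply(monitor.get_wrist_force()),1))
E
python3 - <<'E'
from h import *
jaws.gripper_close()
p=monitor.get_position(); r.servo_line([p[0],p[1],.33],rate=.2); st('up')
r.reach(w(-.095,.031,.33),Q); st('over')
r.servo_line(w(-.095,.031,.187),rate=.15); st('down')
print(monitor.get_finger_gap(),monitor.get_ee_rot(),Q)
print(r.servo_line(w(-.055,.031,.187),rate=.06,contact_N=12)); st('mid')
snap('side','side1.png'); d=snap('top','top1.png')
a=cv2.imread('pics/top1.png')[150:265,280:405]; b=cv2.imread('pics/side1.png')[150:300,270:400]
f=lambda i,w,h:cv2.resize(i,(w,h),interpolation=cv2.INTER_CUBIC)
cv2.imwrite('pics/m1.png',np.hstack([f(a,435,400),f(b,347,400)]))
E
```

```text
up 2.175 [-151.3  797.2  328.7] [ 1.   0.3 -1.1]
over 4.8917 [-94.5  31.5 330.1] [0.  0.4 0.3]
down 5.9917 [-94.6  30.7 187.4] [-0.6  0.4 -0.8]
0.000352592623348701 [ 4.50932757e-04 -1.15193688e-01  9.93342944e-01 -8.32440946e-05] [0, np.float64(-0.11524337142178932), np.float64(0.9933372867980641), 0]
False
mid 6.8083 [-55.   30.9 186.9] [ 0.4  0.1 -0.1]
```

View pics/m1.png

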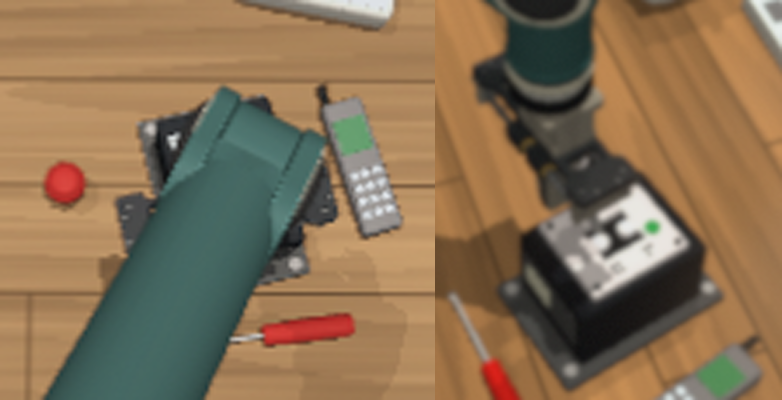

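In the top view the arm hides the knob. The side view shows the fingers at about crop (555,190), behind the knob, and nothing else has moved. I'll push to the crossbar, go round to the left and check from there.

```bash
python3 - <<'E'
from h import *
print(r.servo_line(w(-.035,.031,.187),rate=.05,contact_N=12)); st('pushed')
r.servo_line(w(-.07,.031,.187),rate=.15)
r.servo_line(w(-.07,.105,.187),rate=.2)
r.servo_line(w(0,.105,.187),rate=.2); st('left')
snap('side','side2.png'); snap('top','top2.png')
a=cv2.imread('pics/top2.png')[165:250,290:405]; b=cv2.imread('pics/side2.png')[180:280,280:400]
f=lambda i,w,h:cv2.resize(i,(w,h),interpolation=cv2.INTER_CUBIC)
cv2.imwrite('pics/m2.png',np.vstack([f(b,600,500)]))
E
```

```text
False
pushed 7.4583 [-34.5  30.8 186.9] [ 0.3 -0.2 -0. ]
left 8.8583 [ -0.8 103.2 186.6] [-0.7 -0.5 -0.6]
```

View pics/m2.png

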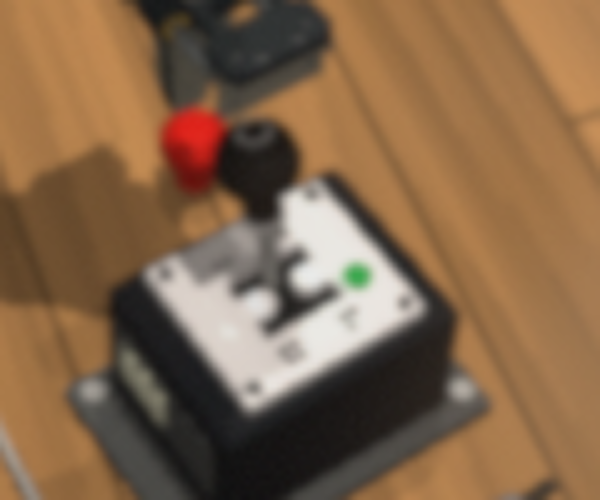

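The side view shows the ball at crop (258,160), which is image (331.2,211.6). The lever is standing near the crossbar in the left column, and the fingers are behind it, clear.

```bash
python3 - <<'E'
from h import *
d=load('side2'); print(loc(atz(d,(331.2,211.6),.207)))
for x in(-.008,-.004,0,.004): print(x,proj(d,w(x,.0315,.207)))
d=load('side0'); print(proj(d,w(-.043,.0315,.202)),280+191.5/5-.5,190+151.5/5-.5)
E
```

```text
[0.00027961 0.03139567 0.207     ]
-0.008 [[328.58820156 212.93650011]]
-0.004 [[329.84106113 212.27723911]]
0 [[331.09073386 211.619627  ]]
0.004 [[332.33722557 210.96366092]]
[[317.4950307 219.8977948]] 317.8 219.8
```

```bash
python3 - <<'E'
from h import *
print(r.servo_line(w(0,.007,.187),rate=.05,contact_N=10)); st('across')
r.servo_line(w(0,.055,.187),rate=.15); st('back')
snap('side','side3.png')
b=cv2.imread('pics/side3.png')[180:280,280:400]
cv2.imwrite('pics/m3.png',cv2.resize(b,(600,500),interpolation=cv2.INTER_CUBIC))
E
```

```text
False
across 11.0667 [-1.000e-01  7.100e+00  1.869e+02] [-0.3  0.8 -0. ]
back 11.5333 [  0.2  54.7 187.2] [ 0.9 -0.3  0.2]
```

View pics/m3.png

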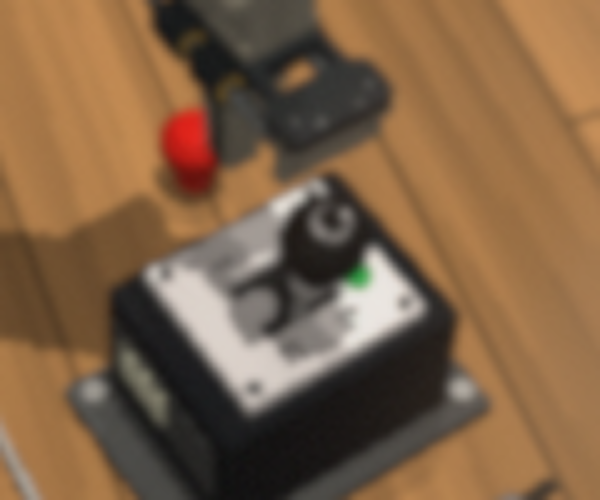

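```bash
python3 - <<'E'
from h import *
k=loc(atz(load('side3'),(344.7,227.7),.207)); print(k)
assert abs(k[0])<.006 and abs(k[1]+.032)<.006
r.servo_line(w(-.065,.06,.187),rate=.2)
r.servo_line(w(-.065,-.032,.187),rate=.2)
print(r.servo_line(w(.018,-.032,.187),rate=.05,contact_N=12)); st('fwd')
r.servo_line(w(-.03,-.032,.187),rate=.15); st('back')
r.servo_line(w(-.11,-.032,.30),rate=.2)
r.servo_line(w(-.11,.13,.30),rate=.25); st('clear')
snap('side','side4.png'); snap('top','top4.png')
b=cv2.imread('pics/side4.png')[180:280,280:400]; 
cv2.imwrite('pics/m4.png',cv2.resize(b,(600,500),interpolation=cv2.INTER_CUBIC))
E
```

```text
[ 0.00028847 -0.03070002  0.207     ]
True
fwd 14.0417 [  7.7 -31.8 185.8] [-2.9 -0.1  1.5]
back 14.4417 [-29.  -31.8 187.4] [0.2 0.3 0.1]
clear 16.0833 [-110.   128.8  299.6] [ 0.2 -0.   0.1]
```

View pics/m4.png

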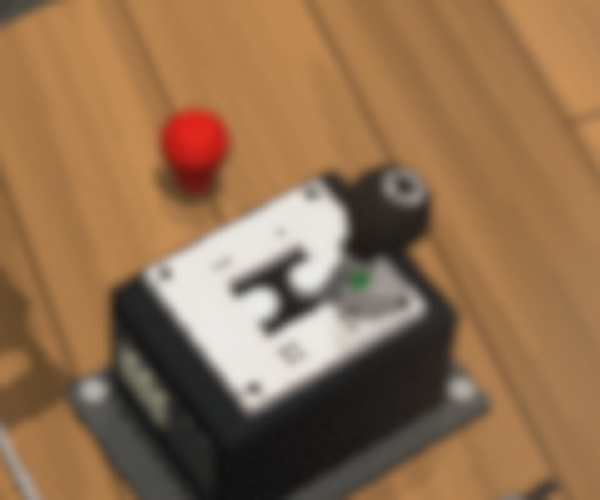

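```bash
python3 - <<'E'
from h import *
d=load('side4'); print(loc(atz(d,(357.4,221.8),.202)))
for x in(.038,.041,.044): print(x,proj(d,w(x,-.031,.202)))
a=cv2.imread('pics/top4.png'); 
cv2.imwrite('pics/m5.png',np.vstack([cv2.resize(a[165:250,290:405],(690,510),interpolation=cv2.INTER_CUBIC)]))
E
```

```text
[ 0.04127584 -0.03083393  0.202     ]
0.038 [[356.43014598 222.39931787]]
0.041 [[357.35276066 221.88990685]]
0.044 [[358.27353663 221.38147189]]
```

View pics/m5.png

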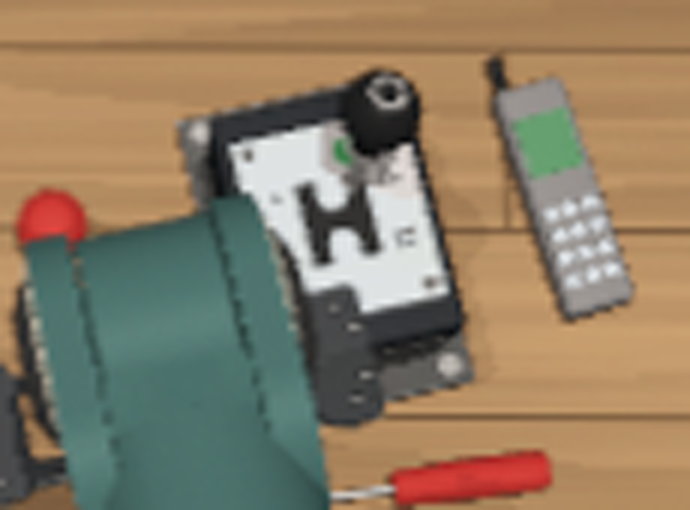

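The side and top views agree that the knob is in third, about 41 mm forward, with the ball at side image (357.4,221.8). A full slot is about 44 mm, so I'll press once more, a bit harder, to confirm it's home.

```bash
python3 - <<'E'
from h import *
r.servo_line(w(-.11,-.032,.30),rate=.25)
r.servo_line(w(-.04,-.032,.187),rate=.2)
print(r.servo_line(w(.018,-.032,.187),rate=.03,contact_N=25)); st('fwd')
r.servo_line(w(-.04,-.032,.187),rate=.15)
r.servo_line(w(-.11,-.032,.30),rate=.2)
r.servo_line(w(-.11,.13,.30),rate=.25); st('clear')
snap('side','side5.png'); snap('top','top5.png')
a=cv2.imread('pics/top5.png')[:,:,:][150:270,180:480]; b=cv2.imread('pics/side5.png')[180:280,280:400]
cv2.imwrite('pics/m6.png',np.hstack([cv2.resize(b,(480,400),interpolation=cv2.INTER_CUBIC)]))
for n in('top','side'):
    x=load(n+'0')['frame'].astype(int);y=load(n+'5')['frame'].astype(int)
    m=(abs(x-y).sum(2)>90); 
    print(n,'handset',m[170:220,370:397].sum() if n=='top' else m[278:322,340:395].sum(),'driver',m[236:252,345:385].sum() if n=='top' else m[280:318,285:310].sum(),'spare(side)',m[198:215,310:330].sum())
E
```

```text
True
fwd 19.5583 [  8.1 -32.3 186.1] [-4.2 -0.4  3.2]
clear 21.8167 [-110.   128.9  299.7] [-0.1 -0.8 -0. ]
top handset 0 driver 9 spare(side) 258
side handset 0 driver 0 spare(side) 22
```

View pics/m6.png

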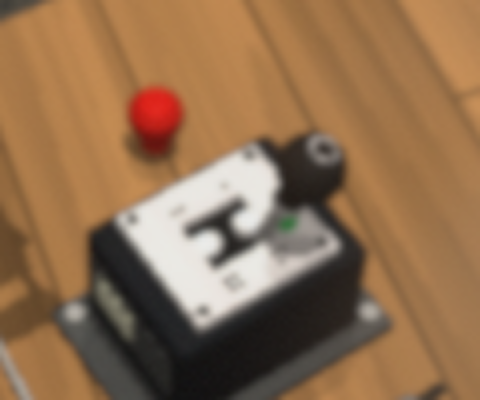

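The harder press stopped at the same place (8.1 mm against 7.7 mm), so the lever is on its stop. The side view shows the knob in the green slot at crop (311,168), and the spare knob hasn't moved.

```bash
python3 -c "
from h import *
r.hand_in(); st('done')"
```

```text
the job is handed in; nothing more can be done
the job is handed in; nothing more can be done
```

The shifter is in third, and I've handed the job in. The lever started fully in second. With the fingers shut, I pushed the knob forward to the crossbar and then across to the right. Pictures put it within about 1 mm of the crossbar line before and after the sideways push, so it never went into fourth. I then pushed it forward into the front right slot.

**Fully home:** the 12 N push and a second one at 25 N stopped within 0.4 mm of each other, so the lever is on its end stop. The pictures put the knob about 41 mm forward and 31 mm to the right. That is slightly short of the nominal 44 mm, but within measuring error and about the same size as its reading in second (-42 mm).

**Everything else:** image comparison showed no change at the handset. At the screwdriver it showed none in the side view and 9 changed pixels in the top view, which I put down to shadow or the arm. The spare knob looks unmoved in the side view; the arm covered it in the top view. I didn't compare the mug, tape roll, kettle or screw tray, but the arm never worked near them.

**Finish:** the arm ended well clear of the lever, with wrist force near zero at about 22 s on the clock.

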